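# Point out the broken star, its tip and the glue

### The arm

A 6-joint arm with a two-finger parallel gripper is mounted at the origin on the work surface. World frame = base frame: x ahead of the robot, y to its left, z up, the work surface at z = 0. Lengths are in m, angles in rad, forces in N, time in s.
With the tool pointing down it reaches from about 0.375 to 0.975 m from the base axis. Payload 3.8 kg.
Tool frame: the origin (TCP) lies midway between the tips of the shut fingers; the grasp point (between the pads) lies 19 mm behind it; x points along the fingers, z is the direction in which the jaws open and shut, and the axes are right-handed (so a half turn about x gives the same grasp; the last joint's range is limited). The gripper opens to 85 mm and grips with 20 to 120 N. Pads are 22 mm wide; open, the fingers measure 114 mm over their backs; the gripper's body (76 mm by 85 mm) begins 54 mm behind the grasp point. The pads swing forward as they close: fully open they stand 13 mm farther back than shut.
Start: joints at [-1.379, 0.264, 1.604, -0, 1.274, -0.037], TCP at [0.153, -0.657, 0.231] pointing down, gripper open.
Joint ranges: [-2.63, 2.63], [-0.94, 2.18], [0.31, 2.57], [-1.31, 4.45], [0, 2.66], [-2.55, 2.55]. Speed limits (rad/s): [2.57, 2.57, 3.14, 3.14, 3.14, 3.14].

### API

Orientations are given as a rotation vector (axis times angle).
In Python, from workcell import * gives the robot as it stands. The module is installed in compiled form; this text tells all that it offers.
- The arm moves only by the tool carry_out, never from a script. Its arguments are lists of equal length, an entry for each row: "offset": the shift along the tool's x, y, z in cm, a list of three; "delta_rot": the turn, a rotation vector about the tool's x, y, z in degrees, a list of three. A call has exactly 5 rows; each row shifts and turns the commanded pose from where the row before left it, along the tool's axes as they then stand; what a row does not reach is not made up. A row lasts 1/12 s, in which the tool goes at most 41.7 mm and 7.16 degrees, less where a joint would pass 70% of its speed; a pose out of reach is approached as far as the arm can. A call is refused whole if a number of a shift passes 4.17 or a number of a turn 7.16, either way. A call with a gripper value outside its range is refused whole. "fingers" is the opening, from -1 (shut) to 1 (fully open), set as the call begins (left out, the last holds). The fingers move at their own pace and stop on an object; "newtons" is the grip in N (left out, the last holds). Time passes only in rows, so rows that do not move let the fingers close, or fill a call up. It gives the time, the measured TCP pose, the force and the opening at its end, in the units of the state.
- read_state(): the state, without advancing time (a new reading comes with each control period).
- read_camera(name): name is "scene" or "top" or "wrist"; returns (picture, depth): 400x640x3 uint8, red, green, blue; 400x640 float32, m along the optical axis (not along the pixel's ray), 0 where there is no reading.
- get_calibration(name): a dict with "fx", "fy", "cx", "cy" (pixels), "R" (3x3) and "t" (3): a world point X has camera coordinates R X + t; the wrist camera has in their place "mount" (4x4, takes a point from camera to tool coordinates, whose origin is the TCP and whose axes are the tool frame's). Camera axes: x right, y down, z forward; pixel columns grow to the right and rows downward; lengths in m; the calibration is good to about 2 mm. A picture is of the moment at which its call begins: read the wrist's pose just before it. get_calibration takes no time and is no camera call.
- finish_job(): hands the job in, once; it reports no verdict.
The state is a dict: "time": time; "q": joint angles; "joint_vel": joint speeds; "joint_torque": joint torques, N m; "tool_pos": TCP position; "tcp_rot": TCP orientation; "wrist_force": force on the tool from outside, world axes, zero at the start; "torque": the same for the moment, N m; "width": opening from 0.0 (shut) to 1.0 (fully open).
Only numpy, scipy, OpenCV 4.12 (cv2) and the standard library are available. Lean on these libraries where they do the work, as an engineer would, in place of code of your own. Each camera call takes 0.05 s, during which the arm holds its last target. There are 200 camera calls.

### The job

One of the stars on the baking tray has lost the tip of an arm, and a pupil is to glue it back on: show them how by pointing straight down, with the fingertips two or three centimetres above each thing and about two seconds' stop at each, first at the break on the star, then at its broken-off tip lying on the table, then at the nozzle of the glue bottle, and finish still pointing at the nozzle. Touch, move and lift nothing, and carry the hand well above everything in between, so that you point at nothing else.

Things in the scene. Friction and masses are not known exactly. Their poses are not given: they have to be found in the camera images.
- break_edge (a point): The break on the broken star: the middle of the top edge of its flat, pale fracture face, where one of its five arms is snapped off short; z 12 mm above the tray's paper. The star is baked salt dough (pale beige), 12 mm thick, flat, lying anywhere on the tray at any turn; its whole arms end 52 mm from its centre, the stump only 29 mm. The broken arm points along this point's +x; z is up.
- tip_top (a point): The broken-off arm tip of that star, lying flat on the bare table to the left of the tray: a beige dough triangle with one pointed end and one flat broken end, 24 mm long, 21 mm wide at the break, 12 mm thick. This point is the middle of its top face (14 mm from the pointed end), 12 mm above the table; pointed end is along +x.
- glue_nozzle (a point): The glue bottle: upright white round bottle, 52 mm in diameter, with a slender pointed nozzle on top. This point is the very end of the nozzle, 162 mm above the table. It stands in a loose row with the paint bottle and the jar, some 85 mm apart, left of the tray and farther out than the small dough pieces; their order changes.
- star_b_top (a point): Centre of the top of a sound star on the tray (all five arms whole, 104 mm across, 12 mm thick).
- star_c_top (a point): Centre of the top of the other sound star on the tray, the same size.
- medal_top (a point): Centre of the top of the round dough medallion on the tray, 88 mm across, 12 mm thick.
- disc_top (a point): Centre of the top of a round dough button near the broken-off tip, 26 mm across, 10 mm thick.
- leaf_top (a point): Centre of the top of a slim dough leaf near the broken-off tip, 38 mm long, pointed at both ends, 9 mm thick.
- paint_cap (a point): Middle of the flat top of the paint bottle's wide cap, 143 mm above the table; a white round bottle of 52 mm diameter much like the glue bottle but without a nozzle.
- jar_lid (a point): Middle of the flat black lid of a glass jar, 62 mm in diameter, 88 mm high.
- tray: Shallow aluminium baking tray with baking paper, 240 x 330 x 14 mm (rim top 17 mm above the table), fixed. Origin under its middle; x is its short side, z up. Three stars and the medallion lie in it, one in each quarter. Loose bystanders around it, none over 45 mm high: a rolling pin beyond it, a pastry wheel between it and the robot, a round steel cutter to the left; fixed equipment stands farther out along the table edge, up to 200 mm high.
Things that resemble listed ones, but are neither listed nor needed, are in the scene too. Leave any blue look-alike of the part that bears break_edge alone.

How it is judged:
On the way, in this order (a step that is already met when the one before it is completed fails the run):
1. the fingertips point at the break on the star for 1.5 s (within 15 mm sideways, less than about 45 mm above it) (horizontal distance between the grasp point and break_edge below 0.015 m and z of the grasp point in the frame of break_edge between 0.015 and 0.065 m), for 1.5 s.
2. then at the broken-off tip for 1.5 s (horizontal distance between the grasp point and tip_top below 0.015 m and z of the grasp point in the frame of tip_top between 0.015 and 0.065 m), for 1.5 s.
3. then at the nozzle of the glue bottle for 1.5 s (horizontal distance between the grasp point and glue_nozzle below 0.015 m and z of the grasp point in the frame of glue_nozzle between 0.015 and 0.065 m), for 1.5 s.
At the end, for the whole second after the job is handed in: The fingertips still point down at the glue nozzle (within 15 mm sideways, less than about 45 mm above it), and the dough pieces, bottles and jar are all within 8 mm of where it was (all of step 3 and distance of each of break_edge, tip_top, glue_nozzle, star_b_top, star_c_top, medal_top, disc_top, leaf_top, paint_cap, jar_lid from where it was at the start of the episode below 0.008 m); the robot touches nothing.
It fails at once if the robot touches something (contact force between any of the fingers, the arm and anything else above 0.5 N).
It fails at once if a dough piece, bottle or jar is moved, lifted or carried (distance of any of break_edge, tip_top, glue_nozzle, star_b_top, star_c_top, medal_top, disc_top, leaf_top, paint_cap, jar_lid from where it was at the start of the episode above 0.01 m).
It fails at once if the fingertips point closely at a wrong thing (within 20 mm sideways and less than about 45 mm above it) ((horizontal distance between the grasp point and star_b_top below 0.02 m and z of the grasp point in the frame of star_b_top below 0.065 m) or (horizontal distance between the grasp point and star_c_top below 0.02 m and z of the grasp point in the frame of star_c_top below 0.065 m) or (horizontal distance between the grasp point and medal_top below 0.02 m and z of the grasp point in the frame of medal_top below 0.065 m) or (horizontal distance between the grasp point and disc_top below 0.02 m and z of the grasp point in the frame of disc_top below 0.065 m) or (horizontal distance between the grasp point and leaf_top below 0.02 m and z of the grasp point in the frame of leaf_top below 0.065 m) or (horizontal distance between the grasp point and paint_cap below 0.02 m and z of the grasp point in the frame of paint_cap below 0.065 m) or (horizontal distance between the grasp point and jar_lid below 0.02 m and z of the grasp point in the frame of jar_lid below 0.065 m)).
It also fails if it takes over 58 s, if anything falls off the work surface, if the arm or the gripper's body presses on something with over 40 N, if the wrist force passes 120 N, or if a joint passes its speed limit or range.

## Working session

There is one attempt and no reset: what is moved stays moved. The work goes in short steps, Python scripts to look and compute and a tool call to move; the robot and the scene stay as the last step left them, time stands still between calls to the robot, and variables do not carry over. Pictures are saved under pics/ and viewed, about 8 in all and at most 12, crops included, and the job is handed in when it is done.

Besides the shell and the picture viewer there is one more tool, called by a JSON object that holds its "op" and its "data", one argument or row to a line. carry_out: Moves the arm, as the interface text tells. Its arguments: {"type":"object","properties":{"offset":{"type":"array"},"delta_rot":{"type":"array"},"fingers":{"type":"number"},"newtons":{"type":"number"}},"required":["offset","delta_rot"]}

```bash
mkdir -p pics; cat > h.py <<'E'
from workcell import *
import numpy as np, cv2
def world(name,u,v,d):
    c=get_calibration(name); p=np.array([(u-c['cx'])/c['fx']*d,(v-c['cy'])/c['fy']*d,d])
    return c['R'].T@(p-c['t'])
def cloud(name,dep):
    c=get_calibration(name); v,u=np.mgrid[:400,:640]
    P=np.stack([(u-c['cx'])/c['fx']*dep,(v-c['cy'])/c['fy']*dep,dep],-1)
    return (P-c['t'])@c['R']
E
python3 - <<'E'
from h import *
for n in ('top','scene'):
    im,d=read_camera(n); np.savez(f'{n}.npz',im=im,d=d)
    cv2.imwrite(f'pics/{n}.png',im[...,::-1])
    c=get_calibration(n); print(n,c['fx'],-c['R'].T@c['t'],c['R'].round(2).tolist())
s=read_state(); print(s['time'],s['tool_pos'],s['tcp_rot'],s['width'])
print(get_calibration('wrist'))
E
```

```text
top 360.9595904757894 [0.34063387 0.00218714 0.94254394] [[-0.0, -1.0, -0.03], [-1.0, 0.0, -0.06], [0.06, 0.03, -1.0]]
scene 449.07728292086426 [ 1.00955526 -0.4714724   1.19259552] [[0.61, 0.79, 0.01], [0.65, -0.48, -0.59], [-0.46, 0.37, -0.81]]
0.1 [ 0.15296126 -0.65676002  0.23005469] [ 1.04037963  1.31038979 -1.03813926] 1.0007861202760502
{'fx': 357.3253120770043, 'fy': 357.3253120770043, 'cx': 314.7758937079145, 'cy': 201.7818914641629, 'mount': array([[ 4.27291706e-04, -3.03477152e-01,  9.52838620e-01,
        -1.42969633e-01],
       [ 5.05030962e-04, -9.52838520e-01, -3.03477346e-01,
         7.90336612e-02],
       [ 9.99999781e-01,  6.10886358e-04, -2.53874639e-04,
        -1.16183187e-03],
       [ 0.00000000e+00,  0.00000000e+00,  0.00000000e+00,
         1.00000000e+00]])}
```

View pics/top.png

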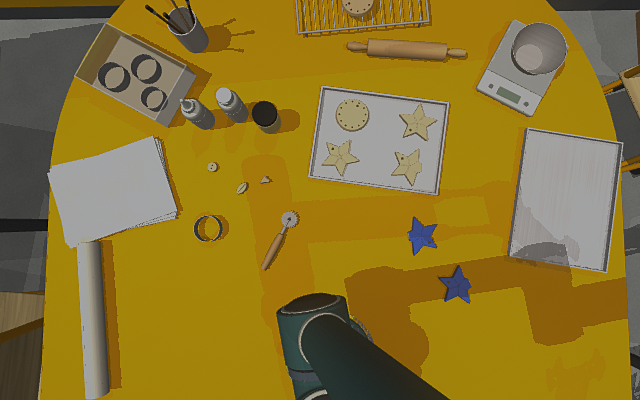

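View pics/scene.png

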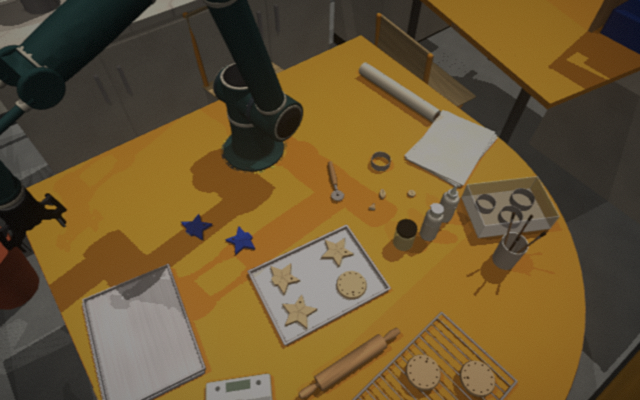

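Top view: dough stars at (419,121), (340,157) and (408,167), medallion (352,114). Small pieces: disc (212,167), leaf (242,188), triangle (265,180). The glue bottle with its nozzle is near (190,108), paint bottle (231,104), jar (265,115). Next I'll enlarge both areas.

```bash
python3 - <<'E'
from h import *
z=np.load('top.npz'); im=z['im'][...,::-1]
a=cv2.resize(im[85:195,305:455],None,fx=5,fy=5,interpolation=cv2.INTER_CUBIC)
cv2.imwrite('pics/stars.png',a)
b=cv2.resize(im[80:200,165:295],None,fx=4.9,fy=4.9,interpolation=cv2.INTER_CUBIC); cv2.imwrite('pics/small.png',b)
P=cloud('top',z['d'])
for u,v in [(419,121),(340,157),(408,167),(352,114),(212,167),(242,188),(265,180),(185,100),(190,103),(231,96),(265,113),(300,200)]: print(u,v,P[v,u].round(3))
E
```

```text
419 121 [ 0.6   -0.23   0.016]
340 157 [ 0.507 -0.026  0.015]
408 167 [ 0.48  -0.2    0.017]
352 114 [ 0.619 -0.057  0.019]
212 167 [0.483 0.308 0.014]
242 188 [0.428 0.23  0.011]
265 180 [0.448 0.169 0.013]
185 100 [0.623 0.337 0.128]
190 103 [0.614 0.323 0.133]
231 96 [0.626 0.225 0.141]
265 113 [0.602 0.157 0.09 ]
300 200 [ 0.397  0.079 -0.001]
```

View pics/stars.png

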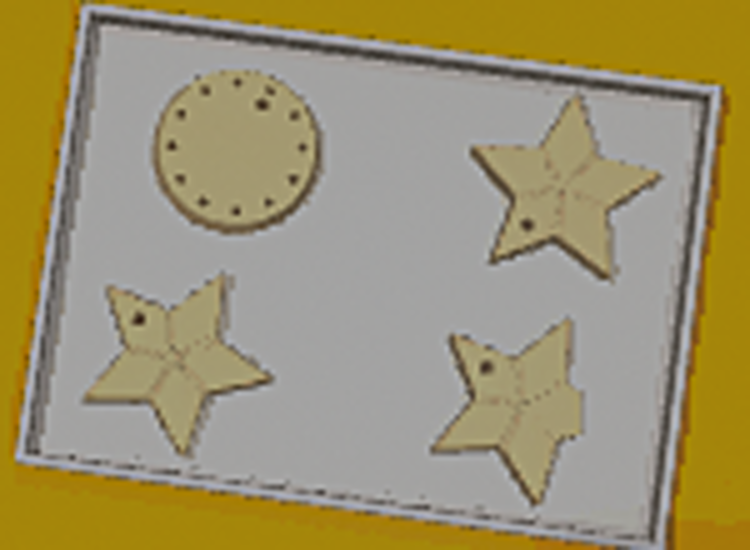

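View pics/small.png

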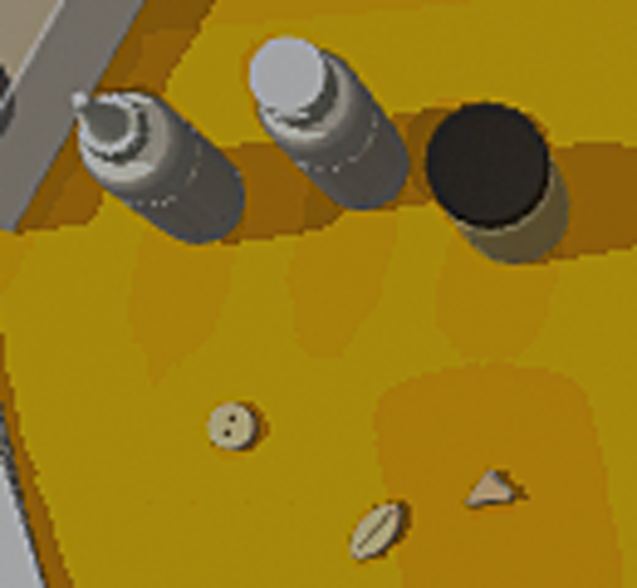

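The stump is on the lower-right star, with the flat end at crop (580,412), so pixel (421,167). The other two dough stars, at (419,121) and (340,157), have five arms each, and the blue ones are decoys. The tip is the triangle at (265,180); the leaf and button are nearby. The only bottle with a nozzle is the left one, its end at pixel (181.3,99.8).

```bash
python3 - <<'E'
from h import *
def ray(n,u,v,z):
    o=world(n,u,v,0); p=world(n,u,v,1); return o+(p-o)*(z-o[2])/(p[2]-o[2])
S=lambda x,y,z:ray('top',305+(x+.5)/5-.5,85+(y+.5)/5-.5,z)
B=lambda x,y,z:ray('top',165+(x+.5)/4.9-.5,80+(y+.5)/4.9-.5,z)
z=np.load('top.npz'); P=cloud('top',z['d']); im=z['im']
print('paper',np.median(P[135:145,365:385].reshape(-1,3)[:,2]))
zt=.016
tips=np.array([S(*t,zt) for t in [(452,337),(572,320),(432,450),(537,503)]])
br=S(580,412,zt); c=S(520,402,zt)
print('break',br,'centre',c,'dist',np.linalg.norm(br-c),np.linalg.norm(tips-c,axis=1))
# fit regular star to four tips: angles ordered
from scipy.optimize import least_squares
k=np.array([2,1,3,4]) # placed below by angle from the break direction
a0=np.arctan2(*(br-c)[1::-1])
ang=np.arctan2(tips[:,1]-c[1],tips[:,0]-c[0])-a0
k=np.round(ang/(2*np.pi/5))
f=lambda p:np.concatenate([p[0]+.052*np.cos(p[2]+k*2*np.pi/5)-tips[:,0],p[1]+.052*np.sin(p[2]+k*2*np.pi/5)-tips[:,1]])
r=least_squares(f,[*c[:2],a0]); p=r.x
print('fit',p,np.abs(r.fun).max(),'break fit',p[:2]+.029*np.array([np.cos(p[2]),np.sin(p[2])]))
for q in [(495,470),(470,503),(516,492)]: print('tri',B(*q,.012))
# tip / nozzle blobs
print('nozzle',B(80,97,.162), 'paintcap',B(288,77,.143),'jar',B(488,165,.088))
for n in('top','scene'):
    z=np.load(n+'.npz'); Q=cloud(n,z['d']); 
    m=(Q[...,2]>.008)&(Q[...,2]<.02)&(np.hypot(Q[...,0]-.448,Q[...,1]-.169)<.03)
    print(n,'tip',m.sum(),Q[m].mean(0))
    m=(Q[...,2]>.02)&(Q[...,2]<.2)&(np.hypot(Q[...,0]-.6,Q[...,1]-.31)<.06)
    q=Q[m]; i=q[:,2].argsort()[-5:]; print(q[i].round(3).tolist())
    b=q[(q[:,2]>.03)&(q[:,2]<.09)]
    g=least_squares(lambda p:np.hypot(b[:,0]-p[0],b[:,1]-p[1])-.026,[.6,.31],loss='soft_l1',f_scale=.002); print('bottle axis',g.x,len(b))
im=np.load('scene.npz')['im'][165:255,330:480,::-1]
cv2.imwrite('pics/sc.png',cv2.resize(im,None,fx=5,fy=5,interpolation=cv2.INTER_CUBIC))
s=read_state()
from scipy.spatial.transform import Rotation as R
print(R.from_rotvec(s['tcp_rot']).as_matrix().round(3))
E
```

```text
paper 0.0044028535815575625
break [ 0.47994153 -0.23237418  0.016     ] centre [ 0.48527387 -0.20184486  0.016     ] dist 0.030991503813875332 [0.04827559 0.05043719 0.05158571 0.05275423]
fit [ 0.48275484 -0.20348646 -1.75766333] 0.0019283937722125444 break fit [ 0.47736718 -0.2319816 ]
tri [0.46020993 0.1677725  0.012     ]
tri [0.44263582 0.18096735 0.012     ]
tri [0.44840938 0.15647642 0.012     ]
nozzle [0.61236182 0.33198913 0.162     ] paintcap [0.62744525 0.24254059 0.143     ] jar [0.60184268 0.15894942 0.088     ]
top tip 41 [0.4491742  0.17089512 0.01274873]
[[0.61, 0.329, 0.164], [0.613, 0.331, 0.164], [0.608, 0.329, 0.164], [0.608, 0.33, 0.165], [0.61, 0.332, 0.166]]
bottle axis [0.61091395 0.33168344] 233
scene tip 22 [0.4538482  0.16488093 0.01254866]
[[0.616, 0.329, 0.16], [0.614, 0.331, 0.161], [0.614, 0.321, 0.164], [0.612, 0.324, 0.164], [0.616, 0.323, 0.164]]
bottle axis [0.61304994 0.32848279] 151
[[-0.     0.974  0.227]
 [ 0.002  0.227 -0.974]
 [-1.     0.    -0.002]]
```

View pics/sc.png

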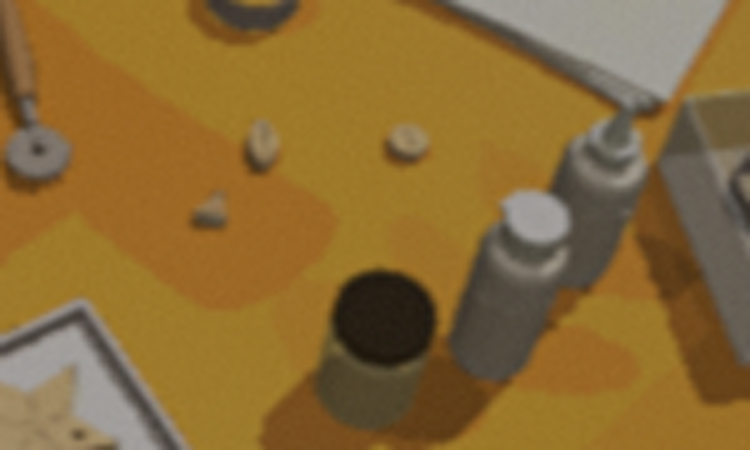

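Both cameras agree: break ≈ (0.479,-0.232,0.016), tip ≈ (0.450,0.168,0.012), nozzle ≈ (0.612,0.331,0.163). The distances also fit: stump 29–31 mm from the star's centre, nozzle on the bottle axis. I'll shut the fingers and travel at z = 0.23. Leg 1 is tool y +41.4 cm, z −34.0 cm over 15 rows.

{"op": "carry_out", "data": {
  "offset": [
    [0,2.7,-2.2],
    [0,2.8,-2.3],
    [0,2.8,-2.3],
    [0,2.8,-2.3],
    [0,2.8,-2.3]
  ],
  "delta_rot": [
    [0,0,0],
    [0,0,0],
    [0,0,0],
    [0,0,0],
    [0,0,0]
  ],
  "fingers": -1
}}

```text
time: 0.52
tool_pos: [0.2631, -0.5131, 0.2306]
tcp_rot: [1.04, 1.309, -1.039]
wrist_force: [1.2, -0.4, 0.4]
width: 0.298
```

{"op": "carry_out", "data": {
  "offset": [
    [0,2.8,-2.3],
    [0,2.8,-2.3],
    [0,2.8,-2.3],
    [0,2.8,-2.3],
    [0,2.8,-2.3]
  ],
  "delta_rot": [
    [0,0,0],
    [0,0,0],
    [0,0,0],
    [0,0,0],
    [0,0,0]
  ]
}}

```text
time: 0.93
tool_pos: [0.3734, -0.3693, 0.2309]
tcp_rot: [1.039, 1.309, -1.039]
wrist_force: [0.3, 0.3, -0.0]
width: 0.0
```

{"op": "carry_out", "data": {
  "offset": [
    [0,2.8,-2.3],
    [0,2.8,-2.3],
    [0,2.8,-2.3],
    [0,2.8,-2.3],
    [0,2.3,-1.8]
  ],
  "delta_rot": [
    [0,0,0],
    [0,0,0],
    [0,0,0],
    [0,0,0],
    [0,0,0]
  ]
}}

```text
time: 1.35
tool_pos: [0.4802, -0.2309, 0.2309]
tcp_rot: [1.039, 1.31, -1.038]
wrist_force: [0.3, -0.3, 0.3]
width: 0.002
```

{"op": "carry_out", "data": {
  "offset": [
    [0,0,0],
    [0,0,0],
    [0,0,0],
    [0,0,0],
    [0,0,0]
  ],
  "delta_rot": [
    [0,0,0],
    [0,0,0],
    [0,0,0],
    [0,0,0],
    [0,0,0]
  ]
}}

```text
time: 1.77
tool_pos: [0.4787, -0.2343, 0.2311]
tcp_rot: [1.04, 1.308, -1.041]
wrist_force: [0.3, -0.8, -1.0]
width: 0.001
```

```bash
cat >> h.py <<'E'
from scipy.spatial.transform import Rotation as Rot
def wrist(X,fn,u=None):
    s=read_state(); im,d=read_camera('wrist'); c=get_calibration('wrist')
    T=np.eye(4); T[:3,:3]=Rot.from_rotvec(s['tcp_rot']).as_matrix(); T[:3,3]=s['tool_pos']
    M=T@c['mount']; p=np.linalg.inv(M)@np.append(X,1)
    uv=(c['fx']*p[0]/p[2]+c['cx'],c['fy']*p[1]/p[2]+c['cy']); print('target pixel',uv,s['tool_pos'])
    o=im[...,::-1].copy(); cv2.drawMarker(o,tuple(int(round(a)) for a in uv),(0,0,255),cv2.MARKER_CROSS,9,1)
    cv2.imwrite(fn,o); np.savez('w.npz',im=im,d=d,M=M)
E
python3 -c "
from h import *
wrist([.479,-.232,.016],'pics/w1.png')"
```

```text
target pixel (np.float64(313.9484719689439), np.float64(168.24006893749623)) [ 0.47866762 -0.23427316  0.23111009]
```

View pics/w1.png

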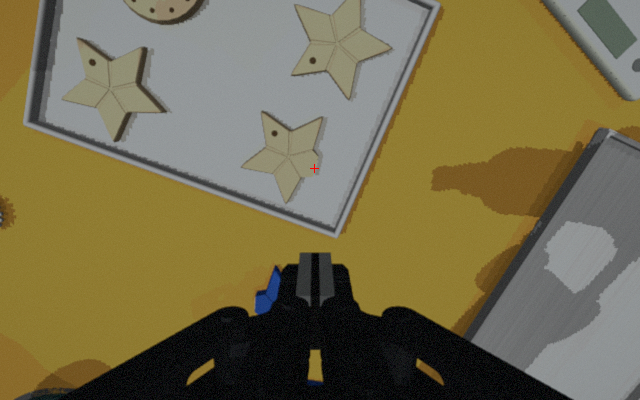

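The stump is at about (317,163) in the wrist view, and my target cross is at (314,168). I'll enlarge it to settle those few millimetres.

```bash
python3 - <<'E'
from h import *
z=np.load('w.npz'); im=z['im'][100:212,230:345,::-1]
cv2.imwrite('pics/w1c.png',cv2.resize(im,None,fx=5,fy=5,interpolation=cv2.INTER_CUBIC))
E
```

```text
(no output)
```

View pics/w1c.png

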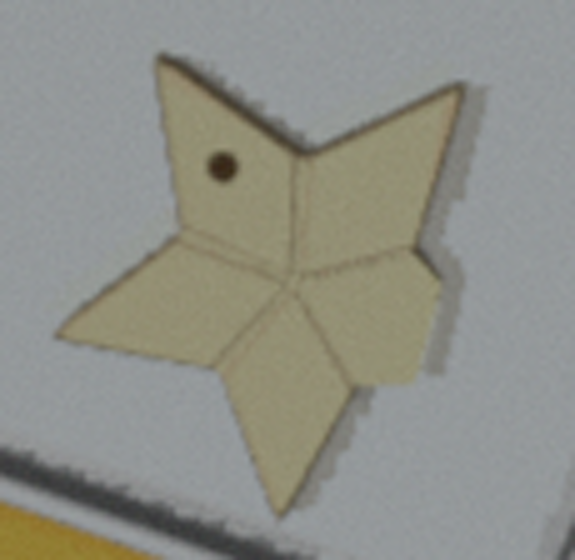

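The break edge runs from crop (438,285) to (412,382), with its middle at (426,334), so wrist pixel (315.2,166.8). That is about 1.5 mm from the target pixel (314,168), so the estimate holds. I'll descend 19.0 cm to TCP z ≈ 0.041 and shift a little: tool z −0.2 cm gives y +2 mm.

{"op": "carry_out", "data": {
  "offset": [
    [2.0,0,-0.2],
    [2.5,0,0],
    [2.5,0,0],
    [2.5,0,0],
    [2.5,0,0]
  ],
  "delta_rot": [
    [0,0,0],
    [0,0,0],
    [0,0,0],
    [0,0,0],
    [0,0,0]
  ]
}}

```text
time: 2.23
tool_pos: [0.4785, -0.2323, 0.1105]
tcp_rot: [1.04, 1.307, -1.04]
wrist_force: [-0.0, -0.1, 0.7]
width: 0.0
```

{"op": "carry_out", "data": {
  "offset": [
    [2.0,0,0],
    [2.0,0,0],
    [1.5,0,0],
    [1.0,0,0],
    [0.5,0,0]
  ],
  "delta_rot": [
    [0,0,0],
    [0,0,0],
    [0,0,0],
    [0,0,0],
    [0,0,0]
  ]
}}

```text
time: 2.65
tool_pos: [0.4776, -0.2315, 0.0397]
tcp_rot: [1.04, 1.311, -1.041]
wrist_force: [0.4, -0.6, 0.6]
width: 0.002
```

{"op": "carry_out", "data": {
  "offset": [
    [0,0,0],
    [0,0,0],
    [0,0,0],
    [0,0,0],
    [0,0,0]
  ],
  "delta_rot": [
    [0,0,0],
    [0,0,0],
    [0,0,0],
    [0,0,0],
    [0,0,0]
  ]
}}

```text
time: 3.07
tool_pos: [0.4798, -0.2318, 0.0424]
tcp_rot: [1.039, 1.307, -1.038]
wrist_force: [0.3, -0.5, 0.1]
width: -0.002
```

{"op": "carry_out", "data": {
  "offset": [
    [0,0,0],
    [0,0,0],
    [0,0,0],
    [0,0,0],
    [0,0,0]
  ],
  "delta_rot": [
    [0,0,0],
    [0,0,0],
    [0,0,0],
    [0,0,0],
    [0,0,0]
  ]
}}

```text
time: 3.48
tool_pos: [0.479, -0.2314, 0.0413]
tcp_rot: [1.039, 1.309, -1.039]
wrist_force: [-0.6, -0.0, 0.8]
width: -0.002
```

{"op": "carry_out", "data": {
  "offset": [
    [0,0,0],
    [0,0,0],
    [0,0,0],
    [0,0,0],
    [0,0,0]
  ],
  "delta_rot": [
    [0,0,0],
    [0,0,0],
    [0,0,0],
    [0,0,0],
    [0,0,0]
  ]
}}

```text
time: 3.9
tool_pos: [0.479, -0.2314, 0.0413]
tcp_rot: [1.039, 1.309, -1.039]
wrist_force: [-0.2, 0.0, 0.4]
width: -0.001
```

{"op": "carry_out", "data": {
  "offset": [
    [0,0,0],
    [0,0,0],
    [0,0,0],
    [0,0,0],
    [0,0,0]
  ],
  "delta_rot": [
    [0,0,0],
    [0,0,0],
    [0,0,0],
    [0,0,0],
    [0,0,0]
  ]
}}

```text
time: 4.32
tool_pos: [0.479, -0.2314, 0.0413]
tcp_rot: [1.039, 1.309, -1.039]
wrist_force: [-0.2, -0.4, -0.8]
width: -0.001
```

{"op": "carry_out", "data": {
  "offset": [
    [0,0,0],
    [0,0,0],
    [0,0,0],
    [0,0,0],
    [0,0,0]
  ],
  "delta_rot": [
    [0,0,0],
    [0,0,0],
    [0,0,0],
    [0,0,0],
    [0,0,0]
  ]
}}

```text
time: 4.73
tool_pos: [0.479, -0.2314, 0.0413]
tcp_rot: [1.039, 1.309, -1.039]
wrist_force: [0.7, -0.7, -0.5]
width: -0.001
```

{"op": "carry_out", "data": {
  "offset": [
    [0,0,0],
    [0,0,0],
    [0,0,0],
    [0,0,0],
    [0,0,0]
  ],
  "delta_rot": [
    [0,0,0],
    [0,0,0],
    [0,0,0],
    [0,0,0],
    [0,0,0]
  ]
}}

```text
time: 5.15
tool_pos: [0.479, -0.2314, 0.0413]
tcp_rot: [1.039, 1.309, -1.039]
wrist_force: [-0.1, 0.2, -0.4]
width: -0.004
```

The first stop lasted about 2.4 s. Now up 19 cm, then leg 2: y +6.3 cm, z −39.6 cm.

{"op": "carry_out", "data": {
  "offset": [
    [-2.0,0,0],
    [-4.0,0,0],
    [-4.0,0,0],
    [-4.0,0,0],
    [-4.0,0,0]
  ],
  "delta_rot": [
    [0,0,0],
    [0,0,0],
    [0,0,0],
    [0,0,0],
    [0,0,0]
  ]
}}

```text
time: 5.57
tool_pos: [0.4785, -0.2312, 0.223]
tcp_rot: [1.039, 1.309, -1.039]
wrist_force: [0.4, -1.1, 0.1]
width: -0.0
```

{"op": "carry_out", "data": {
  "offset": [
    [-1.0,0,0],
    [0,0.4,-2.5],
    [0,0.4,-2.8],
    [0,0.4,-2.8],
    [0,0.4,-2.8]
  ],
  "delta_rot": [
    [0,0,0],
    [0,0,0],
    [0,0,0],
    [0,0,0],
    [0,0,0]
  ]
}}

```text
time: 5.98
tool_pos: [0.4694, -0.1207, 0.2311]
tcp_rot: [1.04, 1.308, -1.04]
wrist_force: [0.3, 0.5, 0.3]
width: -0.006
```

{"op": "carry_out", "data": {
  "offset": [
    [0,0.5,-3.0],
    [0,0.5,-3.0],
    [0,0.5,-3.0],
    [0,0.5,-3.0],
    [0,0.5,-3.0]
  ],
  "delta_rot": [
    [0,0,0],
    [0,0,0],
    [0,0,0],
    [0,0,0],
    [0,0,0]
  ]
}}

```text
time: 6.4
tool_pos: [0.4596, 0.0315, 0.231]
tcp_rot: [1.039, 1.309, -1.039]
wrist_force: [0.3, 0.9, -0.1]
width: 0.004
```

{"op": "carry_out", "data": {
  "offset": [
    [0,0.5,-3.0],
    [0,0.5,-3.0],
    [0,0.5,-3.0],
    [0,0.5,-3.0],
    [0,0.2,-1.7]
  ],
  "delta_rot": [
    [0,0,0],
    [0,0,0],
    [0,0,0],
    [0,0,0],
    [0,0,0]
  ]
}}

```text
time: 6.82
tool_pos: [0.4499, 0.1713, 0.231]
tcp_rot: [1.039, 1.31, -1.037]
wrist_force: [0.1, -0.8, -0.7]
width: -0.002
```

{"op": "carry_out", "data": {
  "offset": [
    [0,0,0],
    [0,0,0],
    [0,0,0],
    [0,0,0],
    [0,0,0]
  ],
  "delta_rot": [
    [0,0,0],
    [0,0,0],
    [0,0,0],
    [0,0,0],
    [0,0,0]
  ]
}}

```text
time: 7.23
tool_pos: [0.4506, 0.1675, 0.2312]
tcp_rot: [1.04, 1.308, -1.04]
wrist_force: [1.1, 0.1, 0.2]
width: -0.001
```

```bash
python3 - <<'E'
from h import *
wrist([.450,.168,.012],'pics/w2.png')
z=np.load('w.npz'); d=z['d'];c=get_calibration('wrist'); v,u=np.mgrid[:400,:640]
P=np.stack([(u-c['cx'])/c['fx']*d,(v-c['cy'])/c['fy']*d,d,np.ones_like(d)],-1)@z['M'].T
m=(P[...,2]>.009)&(P[...,2]<.018)&(np.hypot(P[...,0]-.45,P[...,1]-.168)<.025)&(d>0)
print(m.sum(),P[m].mean(0),P[m].min(0),P[m].max(0))
o=cv2.imread('pics/w2.png'); o=cv2.resize(o[:240,200:520],None,fx=2.5,fy=2.5); cv2.imwrite('pics/w2c.png',o)
E
```

```text
target pixel (np.float64(315.3207744718854), np.float64(168.72569577064837)) [0.45063798 0.16747855 0.23117939]
253 [0.45158651 0.17092184 0.01200721 1.        ] [0.44348515 0.15802299 0.00901219 1.        ] [0.46271382 0.18390651 0.0143394  1.        ]
```

View pics/w2c.png

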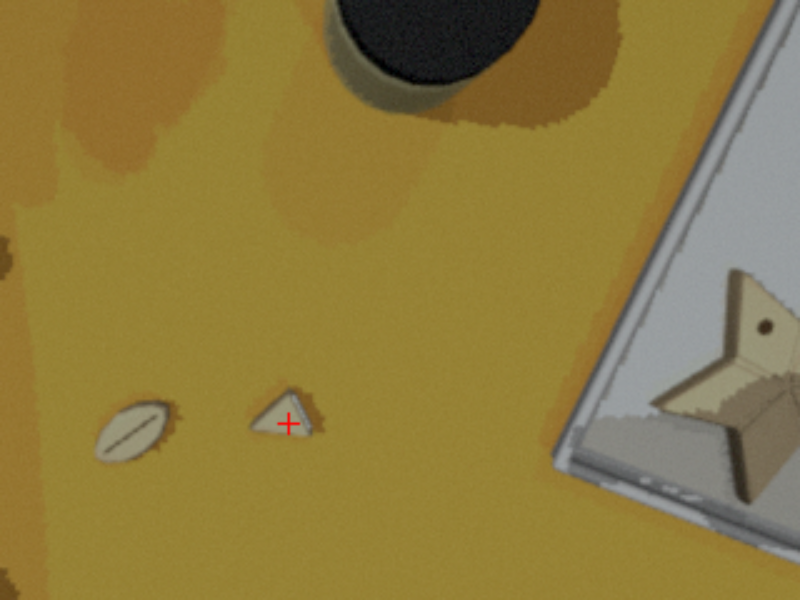

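The tip is the triangle at crop (285,417). Its pointed end faces left toward the leaf, and its middle by depth is (0.4515,0.171,0.012). The target cross is 3 mm off, so I'll move tool z −0.3 cm and descend 19.4 cm.

{"op": "carry_out", "data": {
  "offset": [
    [2.0,0,-0.3],
    [2.5,0,0],
    [2.5,0,0],
    [2.5,0,0],
    [2.5,0,0]
  ],
  "delta_rot": [
    [0,0,0],
    [0,0,0],
    [0,0,0],
    [0,0,0],
    [0,0,0]
  ]
}}

```text
time: 7.7
tool_pos: [0.4501, 0.1708, 0.1105]
tcp_rot: [1.041, 1.308, -1.039]
wrist_force: [-0.0, 0.3, -0.1]
width: -0.001
```

{"op": "carry_out", "data": {
  "offset": [
    [2.4,0,0],
    [2.0,0,0],
    [1.5,0,0],
    [1.0,0,0],
    [0.5,0,0]
  ],
  "delta_rot": [
    [0,0,0],
    [0,0,0],
    [0,0,0],
    [0,0,0],
    [0,0,0]
  ]
}}

```text
time: 8.12
tool_pos: [0.449, 0.1706, 0.0358]
tcp_rot: [1.038, 1.31, -1.042]
wrist_force: [-1.0, -0.4, 0.5]
width: 0.004
```

{"op": "carry_out", "data": {
  "offset": [
    [0,0,0],
    [0,0,0],
    [0,0,0],
    [0,0,0],
    [0,0,0]
  ],
  "delta_rot": [
    [0,0,0],
    [0,0,0],
    [0,0,0],
    [0,0,0],
    [0,0,0]
  ]
}}

```text
time: 8.53
tool_pos: [0.4507, 0.1718, 0.0383]
tcp_rot: [1.04, 1.308, -1.037]
wrist_force: [0.5, 0.0, -0.6]
width: -0.001
```

{"op": "carry_out", "data": {
  "offset": [
    [0,0,0],
    [0,0,0],
    [0,0,0],
    [0,0,0],
    [0,0,0]
  ],
  "delta_rot": [
    [0,0,0],
    [0,0,0],
    [0,0,0],
    [0,0,0],
    [0,0,0]
  ]
}}

```text
time: 8.95
tool_pos: [0.4498, 0.1715, 0.0373]
tcp_rot: [1.039, 1.309, -1.039]
wrist_force: [0.4, -0.2, 0.2]
width: -0.002
```

{"op": "carry_out", "data": {
  "offset": [
    [0,0,0],
    [0,0,0],
    [0,0,0],
    [0,0,0],
    [0,0,0]
  ],
  "delta_rot": [
    [0,0,0],
    [0,0,0],
    [0,0,0],
    [0,0,0],
    [0,0,0]
  ]
}}

```text
time: 9.37
tool_pos: [0.4498, 0.1715, 0.0373]
tcp_rot: [1.039, 1.309, -1.039]
wrist_force: [-0.4, -0.4, 0.7]
width: 0.0
```

{"op": "carry_out", "data": {
  "offset": [
    [0,0,0],
    [0,0,0],
    [0,0,0],
    [0,0,0],
    [0,0,0]
  ],
  "delta_rot": [
    [0,0,0],
    [0,0,0],
    [0,0,0],
    [0,0,0],
    [0,0,0]
  ]
}}

```text
time: 9.78
tool_pos: [0.4499, 0.1715, 0.0373]
tcp_rot: [1.039, 1.309, -1.039]
wrist_force: [-0.0, -0.4, -0.3]
width: 0.002
```

{"op": "carry_out", "data": {
  "offset": [
    [0,0,0],
    [0,0,0],
    [0,0,0],
    [0,0,0],
    [0,0,0]
  ],
  "delta_rot": [
    [0,0,0],
    [0,0,0],
    [0,0,0],
    [0,0,0],
    [0,0,0]
  ]
}}

```text
time: 10.2
tool_pos: [0.4498, 0.1715, 0.0373]
tcp_rot: [1.039, 1.309, -1.039]
wrist_force: [-0.6, 0.1, -0.1]
width: -0.001
```

{"op": "carry_out", "data": {
  "offset": [
    [0,0,0],
    [0,0,0],
    [0,0,0],
    [0,0,0],
    [0,0,0]
  ],
  "delta_rot": [
    [0,0,0],
    [0,0,0],
    [0,0,0],
    [0,0,0],
    [0,0,0]
  ]
}}

```text
time: 10.62
tool_pos: [0.4498, 0.1715, 0.0373]
tcp_rot: [1.039, 1.309, -1.039]
wrist_force: [0.1, -0.3, 0.1]
width: -0.004
```

Second stop done. I'll rise 24 cm to z ≈ 0.277, then leg 3: y +19.4 cm, z −11.9 cm.

{"op": "carry_out", "data": {
  "offset": [
    [-2.0,0,0],
    [-4.0,0,0],
    [-4.0,0,0],
    [-4.0,0,0],
    [-4.0,0,0]
  ],
  "delta_rot": [
    [0,0,0],
    [0,0,0],
    [0,0,0],
    [0,0,0],
    [0,0,0]
  ]
}}

```text
time: 11.03
tool_pos: [0.4493, 0.1713, 0.219]
tcp_rot: [1.039, 1.309, -1.039]
wrist_force: [0.9, -0.6, -0.5]
width: -0.0
```

{"op": "carry_out", "data": {
  "offset": [
    [-4.0,0,0],
    [-2.0,0,0],
    [0,2.0,-1.2],
    [0,2.5,-1.5],
    [0,2.5,-1.5]
  ],
  "delta_rot": [
    [0,0,0],
    [0,0,0],
    [0,0,0],
    [0,0,0],
    [0,0,0]
  ]
}}

```text
time: 11.45
tool_pos: [0.5094, 0.2288, 0.2788]
tcp_rot: [1.041, 1.307, -1.037]
wrist_force: [0.8, 0.0, 0.3]
width: 0.001
```

{"op": "carry_out", "data": {
  "offset": [
    [0,3.0,-1.9],
    [0,3.0,-1.9],
    [0,3.0,-1.9],
    [0,2.4,-1.4],
    [0,1.0,-0.6]
  ],
  "delta_rot": [
    [0,0,0],
    [0,0,0],
    [0,0,0],
    [0,0,0],
    [0,0,0]
  ]
}}

```text
time: 11.87
tool_pos: [0.6137, 0.3339, 0.276]
tcp_rot: [1.039, 1.31, -1.038]
wrist_force: [-0.1, -0.8, -0.4]
width: -0.002
```

{"op": "carry_out", "data": {
  "offset": [
    [0,0,0],
    [0,0,0],
    [0,0,0],
    [0,0,0],
    [0,0,0]
  ],
  "delta_rot": [
    [0,0,0],
    [0,0,0],
    [0,0,0],
    [0,0,0],
    [0,0,0]
  ]
}}

```text
time: 12.28
tool_pos: [0.6112, 0.3306, 0.2777]
tcp_rot: [1.04, 1.308, -1.039]
wrist_force: [0.2, 0.2, 0.2]
width: 0.002
```

```bash
python3 - <<'E'
from h import *
wrist([.612,.331,.162],'pics/w3.png')
z=np.load('w.npz'); d=z['d'];c=get_calibration('wrist'); v,u=np.mgrid[:400,:640]
P=np.stack([(u-c['cx'])/c['fx']*d,(v-c['cy'])/c['fy']*d,d,np.ones_like(d)],-1)@z['M'].T
m=(P[...,2]>.150)&(P[...,2]<.17)&(np.hypot(P[...,0]-.612,P[...,1]-.331)<.025)&(d>0)
print(m.sum(),P[m].mean(0),P[m].min(0),P[m].max(0))
E
```

```text
target pixel (np.float64(316.12162554190655), np.float64(196.51743319364462)) [0.61123443 0.33060475 0.27774245]
149 [0.61389699 0.33209737 0.15845003 1.        ] [0.60908562 0.32731702 0.15016309 1.        ] [0.61751035 0.33682607 0.16360075 1.        ]
```

View pics/w3.png

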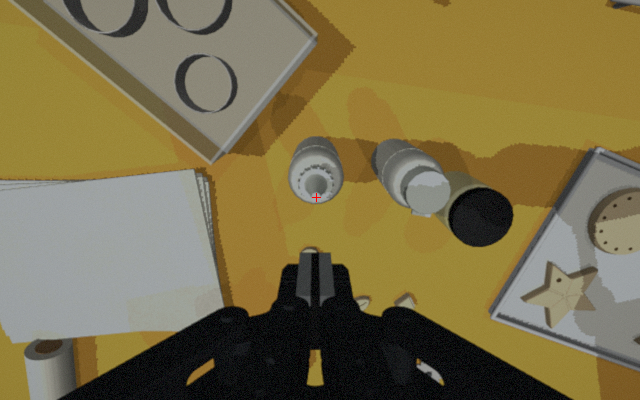

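The nozzle lies at the cross, pixel (316,195), in the left bottle of the row. Depth gives (0.613,0.332) with its top at 0.163. I'll shift tool y +0.2 cm and descend 9.0 cm to z ≈ 0.188.

{"op": "carry_out", "data": {
  "offset": [
    [1.5,0.2,0],
    [2.0,0,0],
    [1.5,0,0],
    [1.2,0,0],
    [1.0,0,0]
  ],
  "delta_rot": [
    [0,0,0],
    [0,0,0],
    [0,0,0],
    [0,0,0],
    [0,0,0]
  ]
}}

```text
time: 12.75
tool_pos: [0.6129, 0.3312, 0.2029]
tcp_rot: [1.038, 1.31, -1.041]
wrist_force: [0.2, 0.4, -0.6]
width: -0.001
```

{"op": "carry_out", "data": {
  "offset": [
    [0.8,0,0],
    [0.5,0,0],
    [0.3,0,0],
    [0.2,0,0],
    [0,0,0]
  ],
  "delta_rot": [
    [0,0,0],
    [0,0,0],
    [0,0,0],
    [0,0,0],
    [0,0,0]
  ]
}}

```text
time: 13.17
tool_pos: [0.6139, 0.332, 0.1875]
tcp_rot: [1.039, 1.309, -1.039]
wrist_force: [-0.1, -0.4, 0.1]
width: 0.006
```

{"op": "carry_out", "data": {
  "offset": [
    [0,0,0],
    [0,0,0],
    [0,0,0],
    [0,0,0],
    [0,0,0]
  ],
  "delta_rot": [
    [0,0,0],
    [0,0,0],
    [0,0,0],
    [0,0,0],
    [0,0,0]
  ]
}}

```text
time: 13.58
tool_pos: [0.6139, 0.3319, 0.1876]
tcp_rot: [1.039, 1.309, -1.039]
wrist_force: [1.0, 0.3, -0.4]
width: -0.002
```

{"op": "carry_out", "data": {
  "offset": [
    [0,0,0],
    [0,0,0],
    [0,0,0],
    [0,0,0],
    [0,0,0]
  ],
  "delta_rot": [
    [0,0,0],
    [0,0,0],
    [0,0,0],
    [0,0,0],
    [0,0,0]
  ]
}}

```text
time: 14.0
tool_pos: [0.6137, 0.3319, 0.1872]
tcp_rot: [1.039, 1.309, -1.039]
wrist_force: [-0.2, -0.5, 0.4]
width: 0.001
```

{"op": "carry_out", "data": {
  "offset": [
    [0,0,0],
    [0,0,0],
    [0,0,0],
    [0,0,0],
    [0,0,0]
  ],
  "delta_rot": [
    [0,0,0],
    [0,0,0],
    [0,0,0],
    [0,0,0],
    [0,0,0]
  ]
}}

```text
time: 14.42
tool_pos: [0.6137, 0.3319, 0.1873]
tcp_rot: [1.039, 1.309, -1.039]
wrist_force: [-0.3, 0.1, 0.0]
width: -0.001
```

{"op": "carry_out", "data": {
  "offset": [
    [0,0,0],
    [0,0,0],
    [0,0,0],
    [0,0,0],
    [0,0,0]
  ],
  "delta_rot": [
    [0,0,0],
    [0,0,0],
    [0,0,0],
    [0,0,0],
    [0,0,0]
  ]
}}

```text
time: 14.83
tool_pos: [0.6137, 0.3318, 0.1873]
tcp_rot: [1.039, 1.309, -1.039]
wrist_force: [0.6, 0.5, -0.8]
width: 0.002
```

{"op": "carry_out", "data": {
  "offset": [
    [0,0,0],
    [0,0,0],
    [0,0,0],
    [0,0,0],
    [0,0,0]
  ],
  "delta_rot": [
    [0,0,0],
    [0,0,0],
    [0,0,0],
    [0,0,0],
    [0,0,0]
  ]
}}

```text
time: 15.25
tool_pos: [0.6137, 0.3318, 0.1873]
tcp_rot: [1.039, 1.309, -1.039]
wrist_force: [-0.5, -0.0, 0.9]
width: -0.001
```

{"op": "carry_out", "data": {
  "offset": [
    [0,0,0],
    [0,0,0],
    [0,0,0],
    [0,0,0],
    [0,0,0]
  ],
  "delta_rot": [
    [0,0,0],
    [0,0,0],
    [0,0,0],
    [0,0,0],
    [0,0,0]
  ]
}}

```text
time: 15.67
tool_pos: [0.6137, 0.3319, 0.1873]
tcp_rot: [1.039, 1.309, -1.039]
wrist_force: [0.3, -0.4, -0.3]
width: -0.001
```

```bash
python3 - <<'E'
from h import *
wrist([.613,.332,.162],'pics/w4.png')
cv2.imwrite('pics/w4c.png',cv2.resize(cv2.imread('pics/w4.png')[120:320,200:460],None,fx=2.5,fy=2.5))
E
```

```text
target pixel (np.float64(316.48438976883983), np.float64(250.01780596356716)) [0.61374858 0.3318553  0.18728751]
```

View pics/w4c.png

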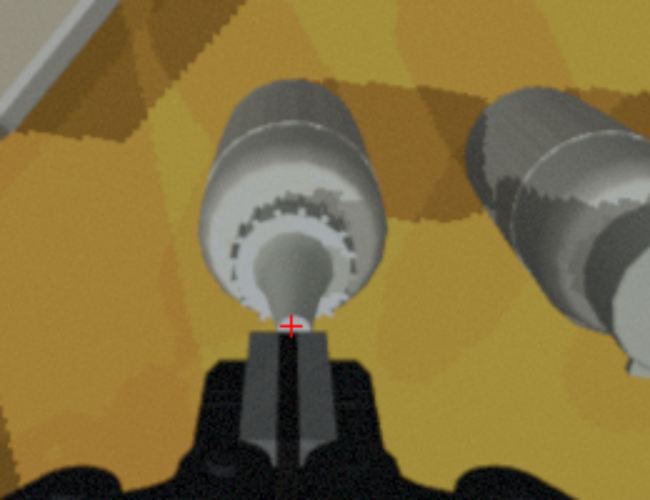

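The nozzle's end sits on the cross at crop (291,325), directly under the shut fingertips with a clear gap, and the bottle is upright. I'm handing in.

```bash
python3 - <<'E'
from h import *
a=np.load('top.npz'); im,d=read_camera('top')
D=np.abs(im.astype(int)-a['im']).max(-1)
for n,(r,c) in {'tray':((85,195),(305,455)),'small':((155,200),(200,285))}.items(): print(n,(D[r[0]:r[1],c[0]:c[1]]>60).mean())
print(finish_job()); s=read_state(); print(s['time'],s['tool_pos'])
E
```

```text
tray 0.0
small 0.0
the job is handed in; nothing more can be done
None
the job is handed in; nothing more can be done
```

The arm pointed straight down with shut fingers at the break, then the broken-off tip, then the glue nozzle. It stopped about 2.4 s at each and was still over the nozzle when I handed the job in, at about 16 s of the 58 s allowed. In between it travelled with the fingertips at 23–28 cm.

| Stop | Fingertips (TCP) at x, y, z (m) | Sideways offset from my measured point | Height above it |
|---|---|---|---|
| Break on the star | 0.479, -0.231, 0.041 | about 1–3 mm | about 2.5 cm |
| Broken-off tip | 0.450, 0.1715, 0.037 | about 2 mm | about 2.5 cm |
| Glue nozzle | 0.614, 0.332, 0.187 | about 1 mm | about 2.5 cm |

- **Last checks:** the final wrist picture showed the nozzle's end under the fingertips with a clear gap. Wrist force never rose above noise (about 1 N). Comparing the top camera before and after showed no change on the tray or among the small pieces.
- **Small disagreements:** the cameras differed by up to 6 mm on the broken-off tip and by about 2–3 mm on the other points. The closer wrist view settled each one before I descended.
- **Not checked:** I did not compare the paint bottle and jar before and after.

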